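# Offer a cover frame up to its hinge and hold it for the pin

## Task

Two small wooden frames hang on the peg rail: lift off the one that has a steel hinge knuckle on its lower rail and offer it up, standing upright, to the hinge leaf on the clamped case stile, so that its knuckle sits down between the two fixed knuckles and the three pin holes are in one line. Finish while still gripping the frame and holding it there for me, without leaning hard on the hinge; I will push the pin in myself. Leave the plain frame hanging and everything else on the bench where it is.

Things in the scene. Friction and masses are not known exactly. Their poses are not given: they have to be found in the camera images.
- cover: cover frame: light wooden frame 130 mm wide (y), 110 tall (z), 16 thick (x), 0.12 to 0.24 kg, window 90 x 60 mm, top rail 28 mm tall, bottom rail 22. A steel hinge leaf in the bottom rail has one knuckle (tube along y, 22 mm long, 16 mm outside, 9 mm hole) below the rail's middle. Origin: centre of the bottom rail's underside. Hangs by its top rail on two pegs, origin 70 mm above the bench
- cover_knuckle (a point): centre of the cover frame's knuckle hole, 12 mm below the bottom rail's underside, mid thickness and mid width; the hole runs along y of cover
- cover_grip (a point): centre of the cover frame's top rail, 108 mm above the knuckle centre, 14 mm below the frame's top; the rail's middle is free to grip from above, front and back, between the pegs (32 mm left and right of it)
- spare: plain frame: the same wooden frame without hinge leaf, hanging beside the cover frame, 160 mm from it centre to centre, on either side; stays there. Origin and axes as for the cover frame
- stand: peg rail, fixed: wooden base 100 x 340 mm, 18 thick, two end posts, crossbar with its top 157 mm above the bench. Origin on the bench under the crossbar's front face; y along the crossbar, z up. The two frames hang square to it (same yaw), their mid-planes 58 mm in front (x = -58 mm), at y = +80 and -80 mm, each on two 8 mm steel pegs that stick out to -x
- peg_ends (a point): middle of the row of the pegs' upturned ends, 78 mm in front (-x) of the crossbar, 152 mm above the bench (level with the pegs' top line, on which the top rails rest). The ends turn up 12 mm above it: lift a frame more than 12 mm, less than 50 mm (or its bottom rail meets the pegs), then bring it out to -x by more than 35 mm
- jamb: case stile, fixed: wooden block x -8 to 37 mm, 200 mm long (y), 60 high, two low clamps behind its ends. The steel leaf on its -x face has two knuckles standing above the block (tubes along y, 16 mm outside, 9 mm hole, at y = 14 to 34 and -34 to -14 mm), with a 28 mm gap for the frame's knuckle. Origin on the bench below the knuckle axis, midway between the knuckles; z up
- jamb_knuckle (a point): point on the fixed knuckles' axis (y of jamb) midway between them, 73 mm above the bench. Below it in the gap is a rigid steel V saddle (45 degree sides, 10 mm to either side in x) where the frame's knuckle, when lowered, rests in line with the fixed ones; the frame will not stay upright there by itself. It may stand either way round
- pin: loose hinge pin, 5 mm steel rod 80 mm long lying on the bench in front of the case stile; leave alone. Origin at its middle, underside
- jar: small amber glass jar with steel cap, 56 mm across, 75 mm high, beyond the case stile; leave alone. Origin: centre of its underside
- tape: roll of brown tape lying flat, 90 mm across, 25 mm high; leave alone. Origin: centre of its underside
- brush: paint brush lying on the bench in front of the peg rail; leave alone
- keys: small wooden wedge, 45 x 30 x 8 mm, on the bench in front of the peg rail; leave alone. Origin: centre of its underside
- hammer: small hammer lying on the bench at the left; leave alone
- glue: white plastic glue jar with a black cap, 90 mm across, 170 mm high, at the back of the bench; leave alone. Origin: centre of its underside

How it is judged (in metres and radians):
On the way:
1. the cover frame is off its pegs, in the gripper (distance of cover from where it was at the start of the episode above 0.045 m and contact force between cover and stand below 0.1 N and contact force between cover and the fingers above 1 N and height (world z) of cover above 0.075 m), for 0.2 s.
At the end, for the whole second after the job is handed in: cover gripped (over 2 N), upright within 7 degrees, still; its knuckle in the gap: hole axes within 3 mm across and 4.5 degrees, within 5 mm of the gap's middle; under 25 N on the stile, clear of the peg rail; plain frame moved under 20 mm, other things under 30 mm (x of cover_knuckle in the frame of jamb between -0.003 and 0.003 m and y of cover_knuckle in the frame of jamb between -0.005 and 0.005 m and z of cover_knuckle in the frame of jamb between 0.07 and 0.076 m and angle between the y axis of cover and the y axis of jamb, either way round below 0.08 rad and angle between cover's own z axis and vertical below 0.12 rad and height (world z) of cover above 0.08 m and contact force between cover and the fingers above 2 N and contact force between cover and jamb below 25 N and contact force between cover and stand below 0.1 N and linear speed of cover below 0.02 m/s and distance of spare from where it was at the start of the episode below 0.02 m and distance of each of pin, jar, tape, brush, keys, hammer, glue from where it was at the start of the episode below 0.03 m); the arm keeps its last pose, push and grip.
It fails at once if the plain frame is disturbed (distance of spare from where it was at the start of the episode above 0.03 m).
It fails at once if something else on the bench is knocked away (distance of any of pin, jar, tape, brush, keys, hammer, glue from where it was at the start of the episode above 0.04 m).
It also fails if it takes over 48 s, if anything falls off the work surface, if the arm or the gripper's body presses on something with over 40 N, if the wrist force passes 120 N, or if a joint passes its speed limit or range.

## Robot

A 6-joint arm with a two-finger parallel gripper is mounted at the origin on the work surface. World frame = base frame: x ahead of the robot, y to its left, z up, the work surface at z = 0. Lengths are in m, angles in degrees, forces in N, time in s.
With the tool pointing down it reaches from about 0.4 to 0.825 m from the base axis. Payload 7 kg.
Tool frame: the origin (TCP) lies midway between the tips of the shut fingers; the grasp point (between the pads) lies 19 mm behind it; z points along the fingers, y is the direction in which the jaws open and shut (so a half turn about z gives the same grasp; the last joint's range is limited). The gripper opens to 88 mm and grips with 3 to 60 N. Pads are 19 mm wide; open, the fingers measure 130 mm over their backs; the gripper's body (78 mm by 193 mm) begins 47 mm behind the grasp point.
Start: joints at [89.387, 20.546, 0.682, 0, -70.136, -16.507], TCP at [0.199, 0.645, 0.227] pointing down, gripper open.
Joint ranges: [-176.03, 176.03], [-82.01, 121.73], [-58.28, 71.71], [-173.87, 95.51], [-174.79, -0.11], [-173.66, 173.66]. Speed limits (degrees/s): [136.94, 136.94, 172.46, 180, 180, 180].

## Interface

Orientations are given as [roll, pitch, yaw] about the fixed x, y, z axes, in that order (R = Rz(yaw) Ry(pitch) Rx(roll)).
In Python, from plant import ctrl, snapshot gives the robot as it stands.
- The arm moves only by the shell command python3 -m pendant 'ROWS'. ROWS is JSON, a list of rows, each a list of 7 numbers: the shift along the tool's x, y, z in m, then the turn, a rotation vector about the tool's x, y, z in rad, then the opening, from -1 (shut) to 1 (fully open), so that 0 is half open. In form: [[x, y, z, ax, ay, az, jaw], ...]. A call has 1 to 12 rows; each row is the pose to reach, as a shift and turn from the pose commanded when the call began, along the tool's axes at that moment; what a row does not reach only later rows make up. A row lasts 1/8 s, in which the tool goes at most 62.5 mm and 10.7 degrees, less where a joint would pass 70% of its speed; a pose out of reach is approached as far as the arm can. A call with a gripper value outside its range is refused whole. The fingers move at their own pace and stop on an object; the grip force is fixed at half the most. Time passes only in rows, so rows that repeat a pose let the fingers close. It gives the time, the measured TCP pose, the force and the opening at its end, in the units of the state.
- ctrl.get_obs(): the state, without advancing time (a new reading comes with each control period).
- snapshot(name): name is "side" or "top" or "wrist"; returns a dict with "image" (420x560x3 uint8, blue, green, red), "mtx" (3x3 intrinsics, pixels), "eye" and "attitude" of the camera in the world; the wrist camera has in their place "tool_from_camera" (4x4, takes a point from camera to tool coordinates, whose origin is the TCP and whose axes are the flange's). Camera axes: x right, y up, looking along -z (the intrinsics and any distortion apply to the point x, -y, -z); pixel columns grow to the right and rows downward; lengths in m; the calibration is good to about 2 mm. A picture is of the moment at which its call begins: read the wrist's pose just before it. There is no depth.
- ctrl.close_job(): hands the job in, once; it reports no verdict.
The state is a dict: "clock": time; "joint_pos": joint angles; "qvel": joint speeds; "tau": joint torques, N m; "tool_pos": TCP position; "orientation": TCP orientation; "force": force on the tool from outside, world axes, zero at the start; "moment": the same for the moment, N m; "opening": finger opening in m.
Only numpy, scipy, OpenCV 4.12 (cv2) and the standard library are available. Lean on these libraries where they do the work, as an engineer would, in place of code of your own. Each camera call takes 0.05 s, during which the arm holds its last target.

## Working session

There is one attempt and no reset: what is moved stays moved. The work goes in short steps, Python scripts to look and compute and a shell command to move; the robot and the scene stay as the last step left them, time stands still between calls to the robot, and variables do not carry over. Pictures are saved under pics/ and viewed, and the job is handed in when it is done.

```bash
ls; mkdir -p pics; python3 - <<'E'
from plant import ctrl,snapshot
import cv2,numpy as np
print(ctrl.get_obs())
for n in ["side","top","wrist"]:
    s=snapshot(n); cv2.imwrite(f"pics/{n}0.png",s["image"])
    print(n,{k:np.round(v,4).tolist() if not isinstance(v,str) else v for k,v in s.items() if k!="image"})
E
```

```text
pics
{'clock': 0.0, 'joint_pos': array([ 8.93867771e+01,  2.05930967e+01,  6.33855496e-01, -1.97928577e-02,
       -7.01338716e+01, -1.65068372e+01]), 'qvel': array([-0.09275597,  0.06030477,  0.01787646,  0.04287965,  0.05476402,
        0.07174236]), 'tau': array([ 7.88056550e-04, -5.82728219e+01,  2.93041205e+01,  6.99707374e+00,
        6.96711868e-03, -1.66646969e-04]), 'tool_pos': array([0.19858771, 0.64462882, 0.22560556]), 'orientation': array([ 1.79905438e+02, -8.61916352e-03, -1.71267942e+01]), 'force': array([ 0.51725584, -0.1645727 , -0.04104006]), 'moment': array([0.03637484, 0.00850986, 0.04914116]), 'opening': 0.08740030551845301}
side {'mtx': [[400.9311, 0.0, 278.8978], [0.0, 400.9311, 213.6902], [0.0, 0.0, 1.0]], 'eye': [0.1864, -0.4945, 0.7139], 'attitude': [51.988, -0.6392, -33.3713]}
top {'mtx': [[485.1726, 0.0, 279.8481], [0.0, 485.1726, 213.7154], [0.0, 0.0, 1.0]], 'eye': [0.4695, 0.0925, 1.2678], 'attitude': [5.0602, 0.4812, -90.5]}
wrist {'mtx': [[289.1036, 0.0, 279.4648], [0.0, 289.1036, 213.1394], [0.0, 0.0, 1.0]], 'tool_from_camera': [[0.001, 0.9579, 0.2873, 0.078], [1.0, -0.0009, -0.0006, -0.0], [-0.0003, 0.2873, -0.9579, -0.1581], [0.0, 0.0, 0.0, 1.0]]}
```

View pics/side0.png

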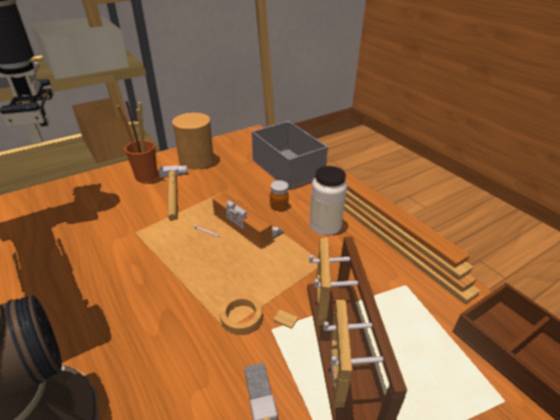

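View pics/top0.png

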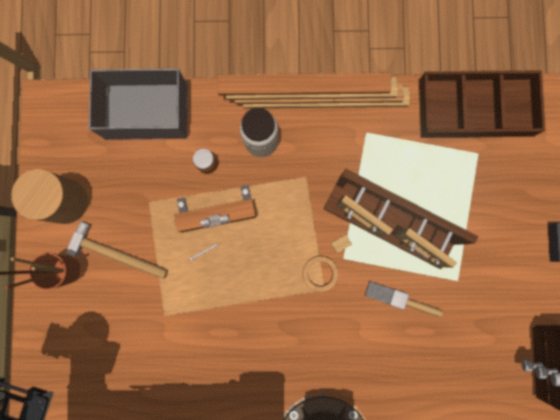

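View pics/wrist0.png

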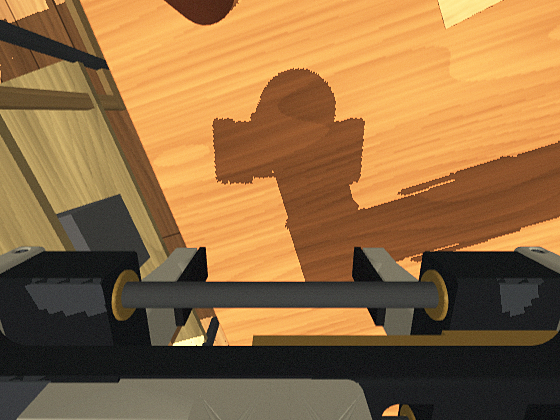

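```bash
python3 - <<'E'
import cv2
a=cv2.imread("pics/top0.png"); b=cv2.imread("pics/side0.png")
cv2.imwrite("pics/tz1.png",cv2.resize(a[160:280,320:480],None,fx=5,fy=5,interpolation=cv2.INTER_CUBIC))
cv2.imwrite("pics/sz1.png",cv2.resize(b[225:420,260:420],None,fx=3.07,fy=3.07,interpolation=cv2.INTER_CUBIC)[:600])
cv2.imwrite("pics/tz2.png",cv2.resize(a[170:270,160:320],None,fx=5,fy=5,interpolation=cv2.INTER_CUBIC))
E
```

```text
(no output)
```

View pics/tz1.png

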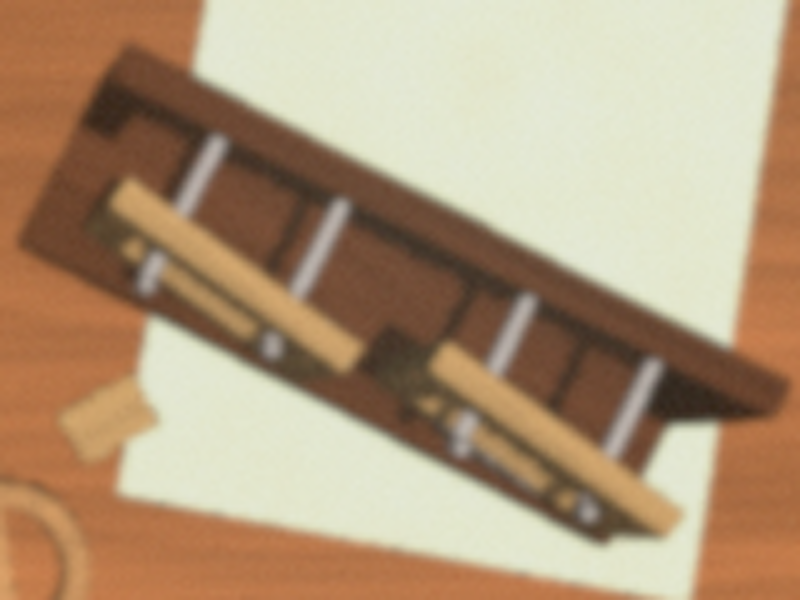

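View pics/sz1.png

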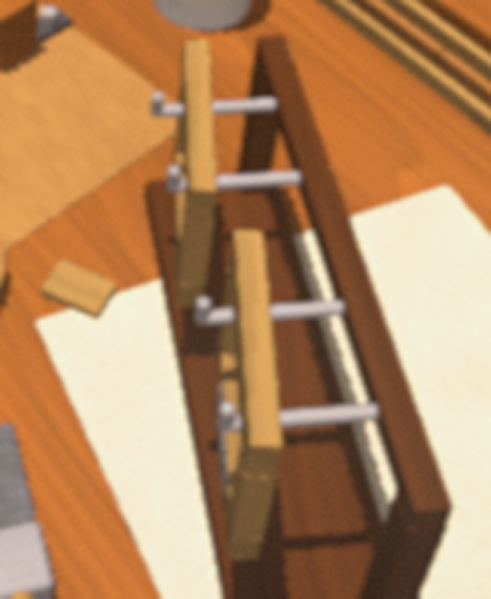

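View pics/tz2.png

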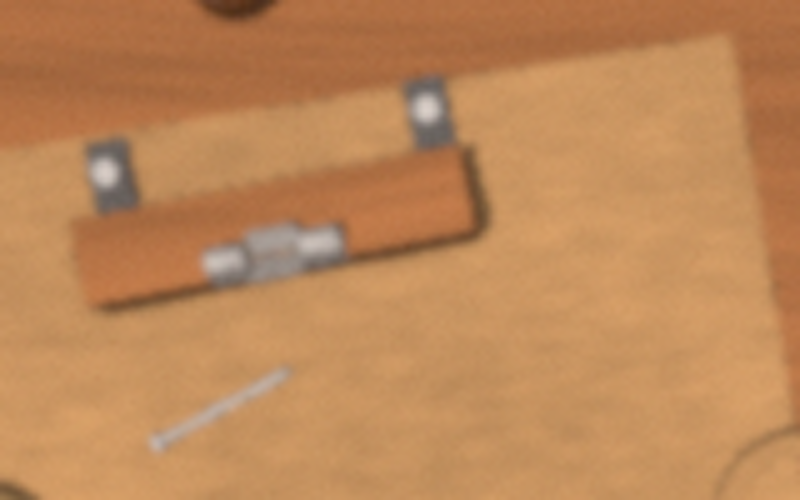

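```bash
cat > h.py <<'E'
from plant import ctrl,snapshot
import cv2,numpy as np
from scipy.spatial.transform import Rotation as R
def cam(s,o=None):
    if "eye" in s:
        return np.array(s["eye"]),R.from_euler('xyz',s["attitude"],degrees=True).as_matrix(),s["mtx"]
    T=np.array(s["tool_from_camera"]); Rt=R.from_euler('xyz',o["orientation"],degrees=True).as_matrix()
    return Rt@T[:3,3]+o["tool_pos"],Rt@T[:3,:3],s["mtx"]
def ray(c,px):
    e,A,K=c; d=np.linalg.inv(K)@np.array([px[0],px[1],1.]); return e,A@np.array([d[0],-d[1],-d[2]])
def onz(c,px,z):
    e,d=ray(c,px); return e+d*(z-e[2])/d[2]
def proj(c,p):
    e,A,K=c; q=A.T@(np.array(p)-e); q=K@np.array([q[0],-q[1],-q[2]]); return q[:2]/q[2]
def inter(c1,p1,c2,p2):
    e1,d1=ray(c1,p1);e2,d2=ray(c2,p2)
    t=np.linalg.lstsq(np.c_[d1,-d2],e2-e1,rcond=None)[0]
    a=e1+t[0]*d1;b=e2+t[1]*d2
    return (a+b)/2,np.linalg.norm(a-b)
def grab(n,name=None):
    o=ctrl.get_obs(); s=snapshot(n)
    if name: cv2.imwrite("pics/"+name,s["image"])
    return cam(s,o),s["image"]
E
python3 - <<'E'
from h import *
c,im=grab("top")
f=lambda x,y:(320+(x+.5)/5-.5,160+(y+.5)/5-.5)
for n,p,z in [("LFa",(130,180),.18),("LFb",(365,350),.18),("LFb2",(345,372),.18),("LFa2",(110,208),.18),("RFa",(442,345),.18),("RFb",(683,513),.18),("RFb2",(665,535),.18),("RFa2",(430,365),.18),("CBa",(130,45),.157),("CBb",(790,383),.157),("pegL1",(150,255),.164),("pegL2",(272,345),.164),("pegR1",(465,420),.164),("pegR2",(588,508),.164)]:
    print(n,np.round(onz(c,f(*p),z)[:2],4))
g=lambda x,y:(160+(x+.5)/5-.5,170+(y+.5)/5-.5)
for n,p,z in [("k1",(205,263),.073),("k2",(343,241),.073),("top a",(75,218),.06),("b",(465,150),.06)]:
    print(n,np.round(onz(c,g(*p),z)[:2],4))
E
```

```text
LFa [ 0.6055 -0.0479]
LFb [ 0.5278 -0.1514]
LFb2 [ 0.518  -0.1422]
LFa2 [ 0.5929 -0.0386]
RFa [ 0.5297 -0.1859]
RFb [ 0.4539 -0.2905]
RFb2 [ 0.4443 -0.2821]
RFa2 [ 0.5208 -0.1803]
CBa [ 0.6713 -0.0521]
CBb [ 0.5122 -0.3497]
pegL1 [ 0.5729 -0.0583]
pegL2 [ 0.5313 -0.1129]
pegR1 [ 0.4965 -0.1993]
pegR2 [ 0.4563 -0.2535]
k1 [0.5562 0.2977]
k2 [0.5664 0.2294]
top a [0.5803 0.3652]
b [0.6127 0.1697]
```

```bash
python3 -m pendant '[[0.328,0.312,-0.075,0,0,1.3,-0.1],[0.328,0.312,-0.075,0,0,1.3,-0.1],[0.328,0.312,-0.075,0,0,1.3,-0.1],[0.328,0.312,-0.075,0,0,1.3,-0.1],[0.328,0.312,-0.075,0,0,1.3,-0.1],[0.328,0.312,-0.075,0,0,1.3,-0.1],[0.328,0.312,-0.075,0,0,1.3,-0.1],[0.479,0.736,-0.075,0,0,1.913,-0.1],[0.479,0.736,-0.075,0,0,1.913,-0.1],[0.479,0.736,-0.075,0,0,1.913,-0.1],[0.479,0.736,-0.075,0,0,1.913,-0.1],[0.479,0.736,-0.075,0,0,1.913,-0.1]]'
```

```text
clock: 1.7
tool_pos: [0.4295, -0.045, 0.3008]
orientation: [-180.0, 0.1, -126.7]
force: [2.1, -0.7, 0.4]
opening: 0.0392
```

```bash
python3 -m pendant '[[0.118,-0.101,0,0,0,0,-0.1],[0.118,-0.101,0,0,0,0,-0.1],[0.118,-0.101,0,0,0,0,-0.1],[0.118,-0.101,0,0,0,0,-0.1],[0.118,-0.101,0,0,0,0,-0.1]]'; python3 -c "
from h import *
print(ctrl.get_obs()['joint_pos']);grab('wrist','w1.png')"
```

```text
clock: 2.33
tool_pos: [0.4401, -0.1979, 0.3002]
orientation: [180.0, -0.0, -126.8]
force: [-1.0, -0.0, -0.5]
opening: 0.0393
[-8.08494485e-01 -4.10680835e-01 -1.56756604e+01 -1.28529649e-02
 -7.47529424e+01 -3.59481086e+01]
```

View pics/w1.png

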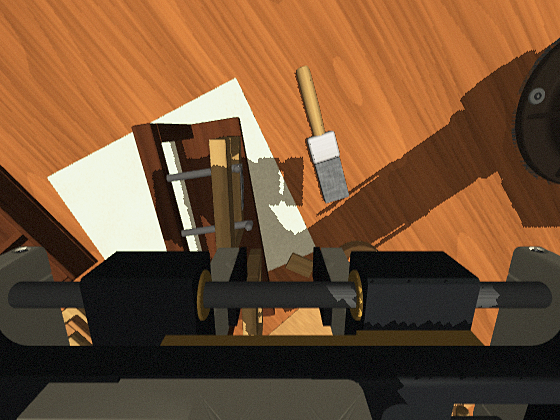

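```bash
python3 - <<'E'
import cv2
a=cv2.imread("pics/w1.png")[110:260,130:330]
cv2.imwrite("pics/w1z.png",cv2.resize(cv2.convertScaleAbs(a,alpha=1.6),None,fx=4,fy=4,interpolation=cv2.INTER_CUBIC))
E
```

```text
(no output)
```

View pics/w1z.png

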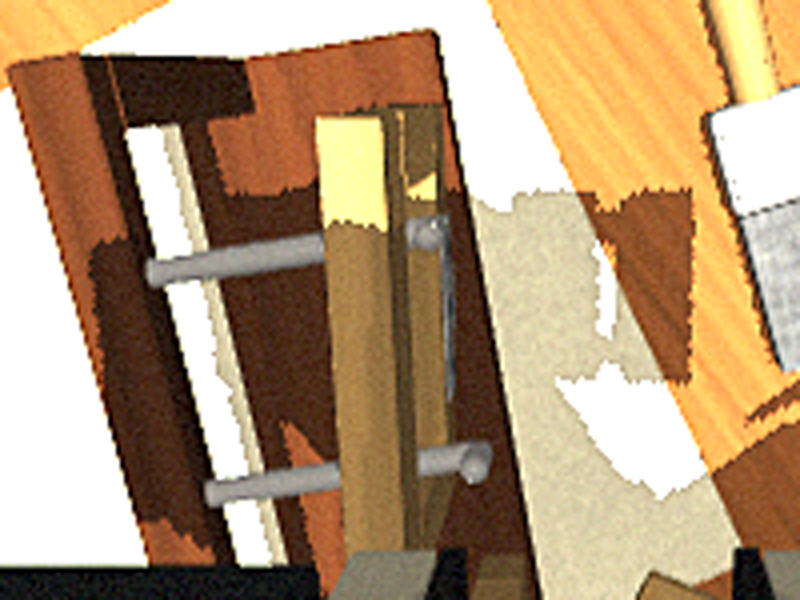

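```bash
python3 - <<'E'
from h import *
c,im=grab("wrist")
f=lambda x,y:(130+(x+.5)/4-.5,110+(y+.5)/4-.5)
P=lambda x,y,z:onz(c,f(x,y),z)
a=P(315,118,.18);b=P(345,548,.18);a2=P(382,116,.18);b2=P(405,548,.18)
print(a,a2,b,b2)
for u,v in((a,b),(a2,b2)):
    d=(u-v);print("yaw",np.degrees(np.arctan2(d[0],-d[1])), np.linalg.norm(d))
n=np.array([.802,-.598,0]);print("thick",np.dot(a-a2,n),(b-b2)@n)
d=P(120,240,.157)-P(10,65,.157)
u=P(82,55,.157);v=P(165,350,.157);print("cb front",u,v,np.degrees(np.arctan2(*(u-v)[:2])))
u=P(10,65,.157);v=P(150,565,.157);print("cb back",u,v,np.degrees(np.arctan2(*(u-v)[:2])))
e=(a+a2)/2
for th in (np.radians(-36.7),):
    print("centre from end", e[:2]+.065*np.array([-np.sin(th),np.cos(th)]))
E
```

```text
[ 0.4539327  -0.29058988  0.18      ] [ 0.44109128 -0.28160138  0.18      ] [ 0.51859606 -0.20338751  0.18      ] [ 0.50606212 -0.19406101  0.18      ]
yaw -36.55812170681502 0.10856151755877083
yaw -36.58211922109524 0.10901617168211297
thick 0.015673940238519795 0.01562946404624318
cb front [ 0.4954832  -0.33930798  0.157     ] [ 0.53042973 -0.27130373  0.157     ] -152.80193563213942
cb back [ 0.51156741 -0.34830145  0.157     ] [ 0.57654396 -0.22769739  0.157     ] -151.6860224742694
centre from end [ 0.48635762 -0.23398021]
```

```bash
python3 -m pendant '[[0.001,-0.059,0,0,0,0,-0.1],[0.001,-0.059,0,0,0,0,-0.1],[0.001,-0.059,0.05,0,0,0,-0.1],[0.001,-0.059,0.09,0,0,0,-0.1],[0.001,-0.059,0.12,0,0,0,-0.1],[0.001,-0.059,0.14,0,0,0,-0.1],[0.001,-0.059,0.152,0,0,0,-0.1],[0.001,-0.059,0.152,0,0,0,-0.1]]'; python3 -c "
from h import *
grab('side','s2.png');grab('wrist','w2.png')"
```

```text
clock: 3.42
tool_pos: [0.4867, -0.2336, 0.1482]
orientation: [180.0, -0.0, -126.7]
force: [-0.2, -0.3, 0.8]
opening: 0.0396
```

View pics/w2.png

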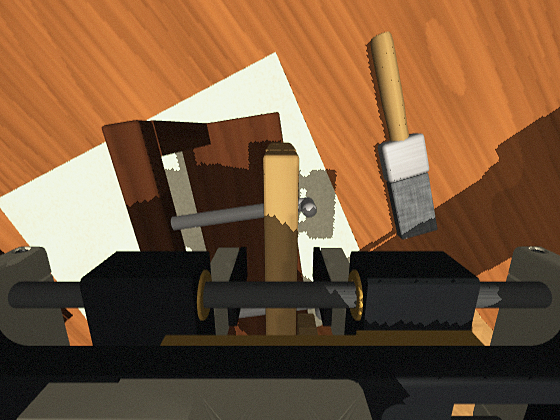

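View pics/s2.png

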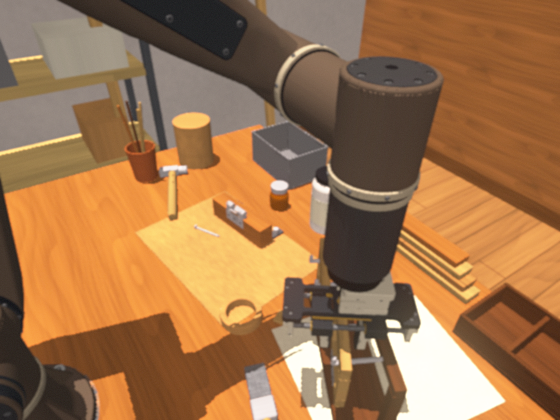

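Wrist view: the frame's top edge (x 265–298) lies centred between the fingers and square to them. Next I close the jaws, then lift a little.

```bash
python3 -m pendant '[[0,0,0,0,0,0,-1],[0,0,0,0,0,0,-1],[0,0,0,0,0,0,-1],[0,0,0,0,0,0,-1],[0,0,0,0,0,0,-1]]' && python3 -m pendant '[[0,0,-0.01,0,0,0,-1],[0,0,-0.02,0,0,0,-1],[0,0,-0.026,0,0,0,-1],[0,0,-0.026,0,0,0,-1]]'
```

```text
clock: 4.15
tool_pos: [0.4871, -0.2343, 0.1487]
orientation: [-180.0, 0.0, -126.7]
force: [-1.4, 0.8, 2.9]
opening: 0.0157
clock: 4.65
tool_pos: [0.4873, -0.2342, 0.1751]
orientation: [-179.9, 0.0, -126.7]
force: [0.7, -0.1, -1.4]
opening: 0.0161
```

```bash
python3 -m pendant '[[0.003,0.02,0,0,0,0,-1],[0.006,0.04,0,0,0,0,-1],[0.009,0.06,0,0,0,0,-1],[0.012,0.08,0,0,0,0,-1],[0.012,0.08,0,0,0,0,-1],[0.012,0.08,0,0,0,0,-1]]'; python3 -c "
from h import *
grab('side','s3.png');grab('top','t3.png')"
```

```text
clock: 5.4
tool_pos: [0.4161, -0.196, 0.1745]
orientation: [-180.0, 0.0, -126.7]
force: [0.6, 0.3, -1.5]
opening: 0.016
```

View pics/s3.png

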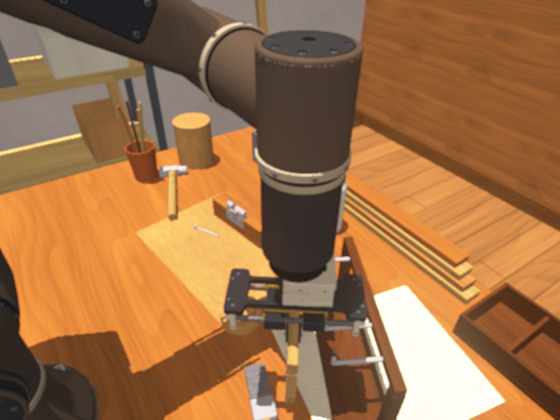

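View pics/t3.png

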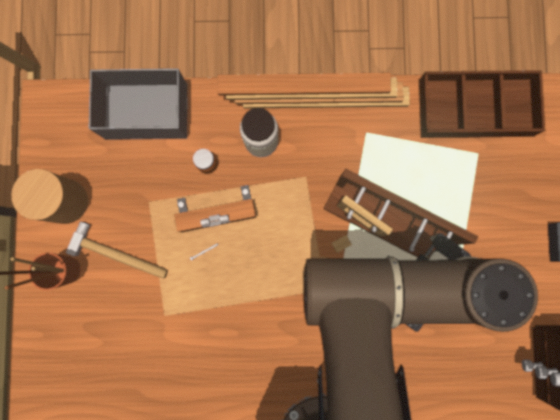

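```bash
python3 -m pendant '[[0,0,-0.03,0,0,0,-1],[-0.03,0.018,-0.05,0,0,-0.05,-1],[-0.07,0.04,-0.055,0,0,-0.15,-1],[-0.12,0.07,-0.055,0,0,-0.25,-1],[-0.17,0.1,-0.055,0,0,-0.35,-1],[-0.22,0.12,-0.055,0,0,-0.45,-1],[-0.27,0.14,-0.055,0,0,-0.55,-1],[-0.32,0.16,-0.055,0,0,-0.65,-1],[-0.37,0.18,-0.055,0,0,-0.75,-1],[-0.42,0.2,-0.055,0,0,-0.805,-1],[-0.47,0.21,-0.055,0,0,-0.805,-1],[-0.523,0.229,-0.055,0,0,-0.805,-1]]';python3 -m pendant '[[0,0,0,0,0,0,-1],[0,0,0,0,0,0,-1]]'; python3 -c "
from h import *
print(ctrl.get_obs()['joint_pos'])
grab('side','s4.png');grab('wrist','w4.png')"
```

```text
clock: 7.0
tool_pos: [0.5459, 0.3617, 0.2287]
orientation: [180.0, -0.0, -80.6]
force: [1.0, -0.4, -1.6]
opening: 0.0163
clock: 7.25
tool_pos: [0.5448, 0.3601, 0.2281]
orientation: [179.9, -0.1, -80.6]
force: [-0.9, -0.0, -1.5]
opening: 0.016
[ 5.05362525e+01  1.85260615e+01 -2.06679950e+00 -5.44484894e-03
 -6.95322009e+01 -4.11304732e+01]
```

View pics/s4.png

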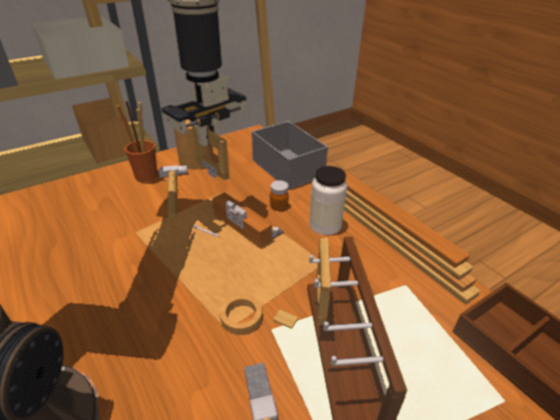

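View pics/w4.png

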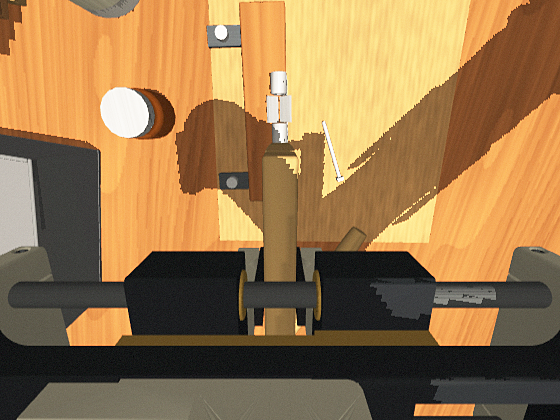

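```bash
python3 - <<'E'
import cv2
a=cv2.imread("pics/w4.png")[60:165,220:340]
cv2.imwrite("pics/w4z.png",cv2.resize(a,None,fx=5.7,fy=5.7,interpolation=cv2.INTER_CUBIC))
b=cv2.imread("pics/s4.png")[190:250,200:290]
cv2.imwrite("pics/s4z.png",cv2.resize(b,None,fx=8,fy=8,interpolation=cv2.INTER_CUBIC))
E
```

```text
(no output)
```

View pics/w4z.png

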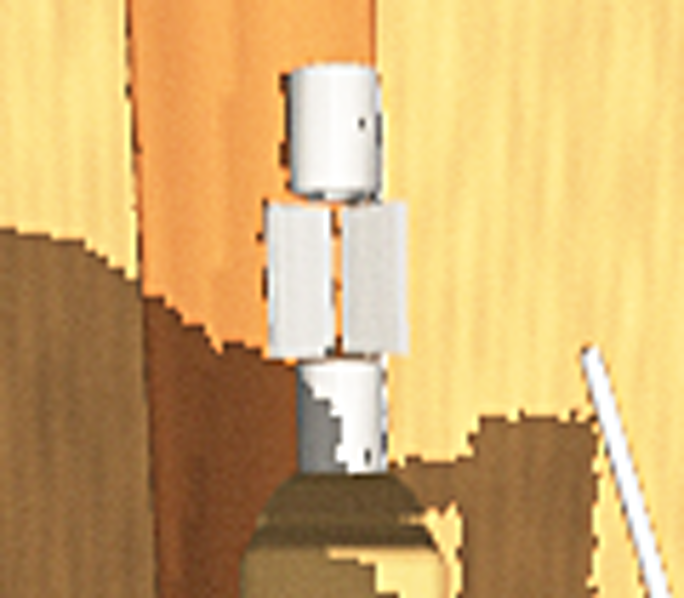

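View pics/s4z.png

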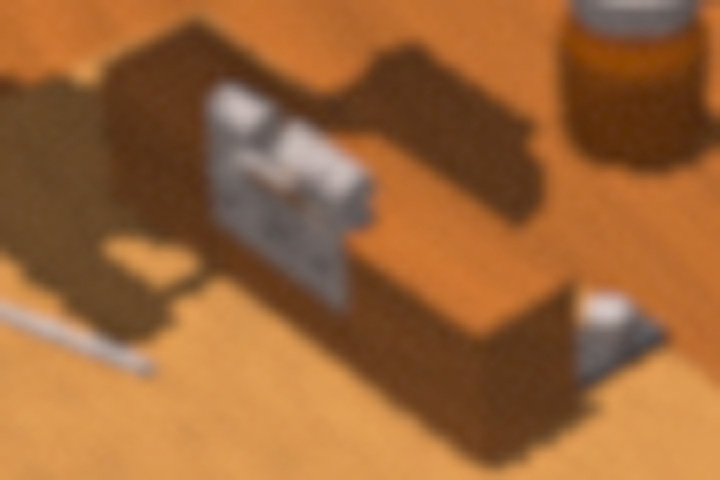

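```bash
python3 - <<'E'
from h import *
c,im=grab("wrist"); o=ctrl.get_obs()
f=lambda x,y:(220+(x+.5)/5.7-.5,60+(y+.5)/5.7-.5)
P=lambda x,y,z:onz(c,f(x,y),z)
far=P(334,128,.073);near=P(342,420,.073)
d=near-far;yaw=np.degrees(np.arctan2(-d[0],d[1]));print("axis",far,near,"yaw",yaw)
s=[P(*q,.0717) for q in((268,202),(406,202),(268,357),(408,357))];print(s)
print("saddle c",np.mean(s,0), "w,l",np.linalg.norm(s[0]-s[1]),np.linalg.norm(s[0]-s[2]))
e1=P(334,66,.081);e2=P(334,190,.081);e3=P(342,361,.081);print("far outer,inner,near inner",e1,e2,e3,np.linalg.norm(e1-e2),np.linalg.norm(e2-e3),"gap mid",(e2+e3)/2)
bl=P(375,0,.06);bl2=P(378,60,.06)
a=P(128,0,.06);b=P(158,590,.06);d=b-a;print("block yaw",np.degrees(np.arctan2(-d[0],d[1])))
# held frame top: edges
f4=[onz(c,q,o["tool_pos"][2]-.1485+.18) for q in((264,160),(264,240),(298,160),(298,240))];print("frame",f4)
# predicted knuckle
print(o["tool_pos"],o["orientation"])
E
```

```text
axis [0.56581645 0.24066068 0.073     ] [0.55634509 0.28912929 0.073     ] yaw 11.05696609344177
[array([0.5754813 , 0.25437153, 0.0717    ]), array([0.55122398, 0.25034362, 0.0717    ]), array([0.57149896, 0.28041912, 0.0717    ]), array([0.54625731, 0.27622995, 0.0717    ])]
saddle c [0.56111539 0.26534105 0.0717    ] w,l 0.024589456365740697 0.02635025954552068
far outer,inner,near inner [0.56718059 0.23221597 0.081     ] [0.5640161  0.25143613 0.081     ] [0.55803776 0.27900608 0.081     ] 0.01947892488882738 0.028210684926665643 gap mid [0.56102693 0.2652211  0.081     ]
block yaw 10.53260195669803
frame [array([0.56207307, 0.29738094, 0.26110258]), array([0.55655821, 0.33408605, 0.26110258]), array([0.54757737, 0.29497705, 0.26110258]), array([0.54082855, 0.33148232, 0.26110258])]
[0.54488513 0.3592554  0.22960258] [-1.79995876e+02 -1.02197471e-03 -8.06436967e+01]
```

```bash
python3 - <<'E'
from h import *
c,im=grab("wrist"); o=ctrl.get_obs(); g=ctrl.get_obs()["tool_pos"]
psi=np.radians(o["orientation"][2]);tx=np.array([np.cos(psi),np.sin(psi),0]);ty=np.array([np.sin(psi),-np.cos(psi),0])
f=lambda x,y:(220+(x+.5)/5.7-.5,60+(y+.5)/5.7-.5)
zt=g[2]-.1485+.18
for q in ((246,545),(440,545)):
    p=onz(c,f(*q),zt)-g; print("top end",p@tx,p@ty)
for q in ((290,475),(415,475)):
    p=onz(c,f(*q),zt-.11)-g; print("bottom end?",p@tx,p@ty)
z=im[140:300,230:330];cv2.imwrite("pics/w5z.png",cv2.resize(z,None,fx=3.7,fy=3.7,interpolation=cv2.INTER_CUBIC))
d=np.array([.5610,.2653,0])-g; print("delta in tool",d@tx,d@ty,g)
E
```

```text
top end 0.06597979972924488 -0.007384459039902528
top end 0.06599607622051293 0.007268036121832873
bottom end? 0.06534102906985892 -0.007292185136623567
bottom end? 0.06536076466500643 0.010156531507349544
delta in tool 0.0953229387647316 -0.0005952178058623873 [0.54492721 0.35926    0.22985812]
```

View pics/w5z.png

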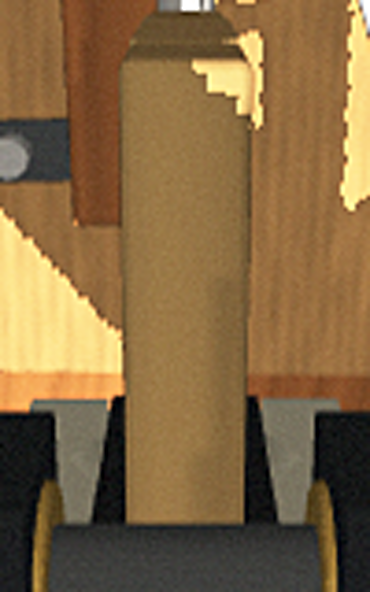

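```bash
python3 -m pendant '[[0.03,0,0,0,0,-0.01,-1],[0.06,0,0,0,0,-0.01,-1],[0.0945,-0.0005,0.0,0,0,-0.01,-1],[0.0945,-0.0005,0.02,0,0,-0.01,-1],[0.0945,-0.0005,0.02,0,0,-0.01,-1],[0.0945,-0.0005,0.02,0,0,-0.01,-1]]'; python3 - <<'E'
from h import *
print(np.mean([ctrl.get_obs()['tool_pos'] for _ in range(5)],0))
_,im=grab('side','s6.png')
cv2.imwrite('pics/s6z.png',cv2.resize(im[120:260,180:300],None,fx=4.2,fy=4.2,interpolation=cv2.INTER_CUBIC))
grab('wrist','w6.png')
E
```

```text
clock: 8.2
tool_pos: [0.5611, 0.267, 0.2104]
orientation: [-179.9, 0.0, -80.0]
force: [-1.0, 0.5, -1.9]
opening: 0.0157
[0.5610546  0.26703511 0.21035964]
```

View pics/s6z.png

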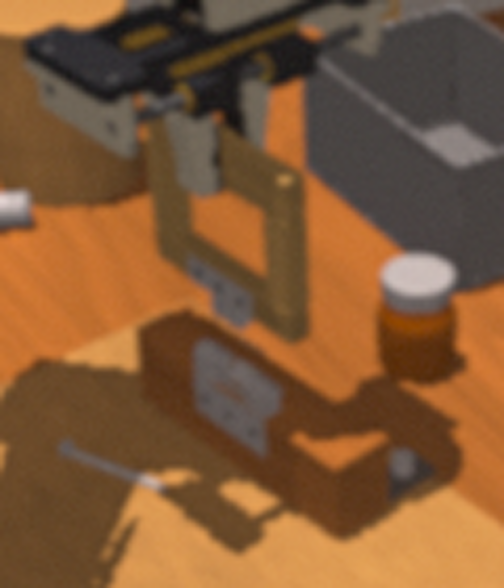

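View pics/w6.png

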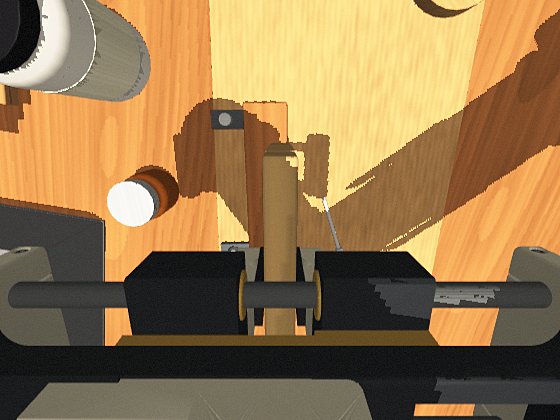

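```bash
python3 -m pendant '[[0.0005,0,0.01,0,0,0,-1],[0.0005,0,0.02,0,0,0,-1],[0.0005,0,0.03,0,0,0,-1],[0.0005,0,0.036,0,0,0,-1],[0.0005,0,0.036,0,0,0,-1]]'; python3 - <<'E'
from h import *
_,im=grab('side')
cv2.imwrite('pics/s7z.png',cv2.resize(im[140:260,190:290],None,fx=5,fy=5,interpolation=cv2.INTER_CUBIC))
E
```

```text
clock: 8.93
tool_pos: [0.5606, 0.2663, 0.1726]
orientation: [179.9, -0.0, -80.0]
force: [0.5, 0.2, -1.5]
opening: 0.0158
```

View pics/s7z.png

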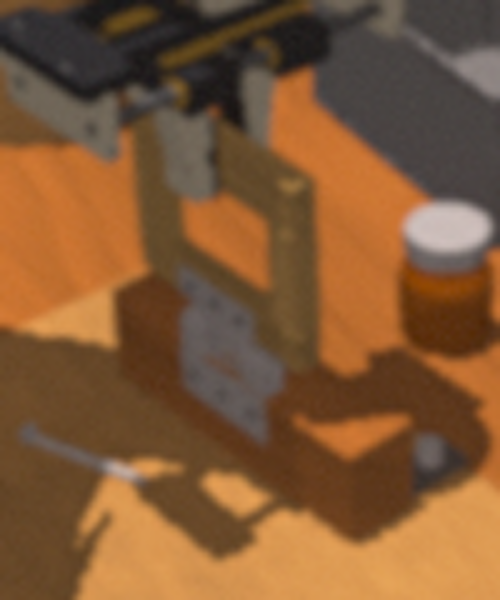

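The frame's leaf is now centred over the fixed leaf, with no contact force yet (1.5 N is just the frame's weight). I'll lower it slowly.

```bash
python3 -m pendant '[[0,0,0.002,0,0,0,-1],[0,0,0.004,0,0,0,-1],[0,0,0.006,0,0,0,-1],[0,0,0.006,0,0,0,-1]]'; python3 -m pendant '[[0,0,0.001,0,0,0,-1],[0,0,0.001,0,0,0,-1]]'; python3 -m pendant '[[0,0,0.001,0,0,0,-1],[0,0,0.001,0,0,0,-1]]';
```

```text
clock: 9.48
tool_pos: [0.5608, 0.2664, 0.1672]
orientation: [180.0, -0.0, -80.0]
force: [-0.2, -0.2, -2.2]
opening: 0.0153
clock: 9.72
tool_pos: [0.5609, 0.2665, 0.1664]
orientation: [180.0, 0.0, -80.0]
force: [-0.9, -0.2, -1.5]
opening: 0.0157
clock: 9.98
tool_pos: [0.5608, 0.2665, 0.1653]
orientation: [180.0, 0.0, -80.0]
force: [-0.2, -0.6, -1.3]
opening: 0.0159
```

```bash
for i in 1 2; do python3 -m pendant '[[0,0,0.0007,0,0,0,-1],[0,0,0.0007,0,0,0,-1],[0,0,0.0007,0,0,0,-1]]'; done; python3 -m pendant '[[0,0,0.0005,0,0,0,-1],[0,0,0.0005,0,0,0,-1]]'
```

```text
clock: 10.35
tool_pos: [0.5609, 0.2665, 0.1647]
orientation: [-180.0, -0.0, -80.0]
force: [-0.7, -0.7, -2.4]
opening: 0.0161
clock: 10.72
tool_pos: [0.5609, 0.2665, 0.164]
orientation: [180.0, -0.0, -80.0]
force: [0.5, -0.1, -2.3]
opening: 0.0159
clock: 10.98
tool_pos: [0.5609, 0.2665, 0.1635]
orientation: [-180.0, -0.0, -80.0]
force: [0.4, -0.8, -2.6]
opening: 0.0159
```

```bash
for i in 1; do python3 -m pendant '[[0,0,0.0005,0,0,0,-1],[0,0,0.0005,0,0,0,-1]]'; python3 -m pendant '[[0,0,0.0005,0,0,0,-1],[0,0,0.0005,0,0,0,-1]]'; done;  python3 -c "
from h import *
_,im=grab('side')
cv2.imwrite('pics/s8z.png',cv2.resize(im[140:260,190:290],None,fx=5,fy=5,interpolation=cv2.INTER_CUBIC))"
```

```text
clock: 11.22
tool_pos: [0.561, 0.2665, 0.1635]
orientation: [-180.0, 0.0, -80.0]
force: [-1.4, 0.2, 2.6]
opening: 0.0158
clock: 11.48
tool_pos: [0.5611, 0.2666, 0.1634]
orientation: [-179.9, 0.0, -80.0]
force: [-1.6, -0.9, 5.2]
opening: 0.0163
```

View pics/s8z.png

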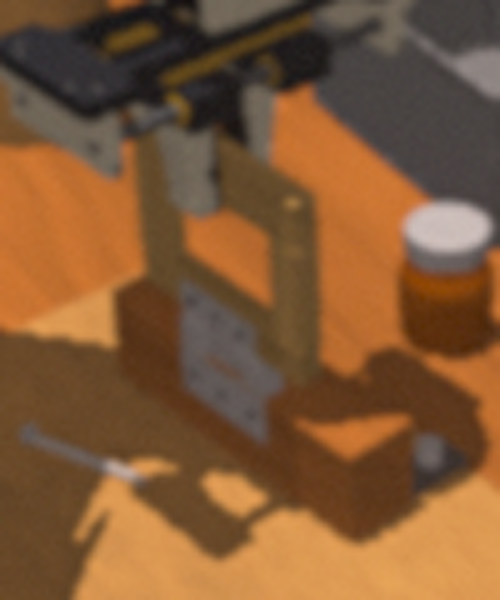

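```bash
python3 -m pendant '[[0,0.0004,0,0,0,0,-1],[0,0.0004,-0.0002,0,0,0,-1],[0,0.0004,-0.0002,0,0,0,-1]]';python3 -m pendant '[[0,0,0,0,0,0,-1],[0,0,0,0,0,0,-1]]';python3 -c "
from h import *
_,im=grab('top','t9.png')
_,im=grab('wrist','w9.png')
for i in range(3):
  snapshot('top');o=ctrl.get_obs();print(o['force'],o['moment'],o['tool_pos'])"
```

```text
clock: 11.9
tool_pos: [0.561, 0.2666, 0.1634]
orientation: [-179.9, 0.0, -80.0]
force: [-0.6, -0.7, 6.0]
opening: 0.0156
clock: 12.15
tool_pos: [0.561, 0.2666, 0.1634]
orientation: [-179.9, 0.0, -80.0]
force: [-0.9, -0.8, 5.8]
opening: 0.0155
[-0.78287467 -0.54472269  6.13650855] [-0.16898465  0.23527151  0.00600436] [0.56097841 0.26658688 0.16341246]
[-0.50211147 -1.61472431  6.67588194] [-0.24278792  0.22295497  0.05465654] [0.56097093 0.26655781 0.16340169]
[-1.17139661 -0.83899345  5.71926825] [-0.21009296  0.22888765  0.00143412] [0.56096686 0.26657875 0.16339127]
```

View pics/w9.png

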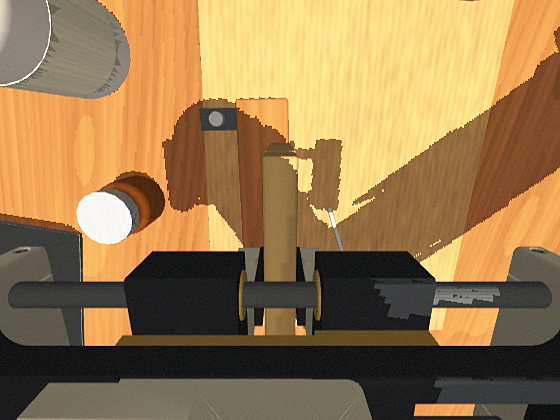

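View pics/t9.png

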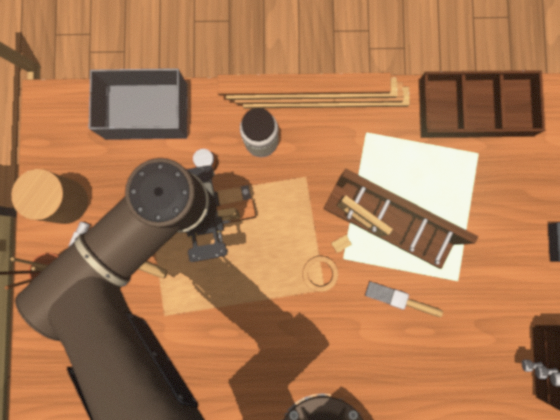

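```bash
python3 -c "
from plant import ctrl
print(ctrl.close_job())"
```

```text
the job is handed in; nothing more can be done
None
```

I lifted the right-hand frame, the one with the steel hinge leaf, off its pegs. It is now standing upright at the case stile, still gripped, with its knuckle seated in the saddle between the two fixed knuckles. The job was handed in at about 12.3 s; I got no verdict back.

**Last checks:**
- **Seating:** the knuckle touched down with the tool at 163.4 mm. I had worked out 163.5 mm for the hole axes in line.
- **Position:** by my measurements it is within about 1 mm of the gap's middle, and the tool is vertical to 0.1°.
- **Force:** about 6 N at the wrist and steady, or roughly 8 N on the hinge with the frame's weight, against the 25 N limit. The jaws read about 16 mm, the frame's thickness.
- **Other things:** in the last overhead picture the plain frame, tape, wedge, brush, jar and glue look unmoved. The arm hid most of the hammer and the pin there; the last wrist picture shows only part of the pin, apparently in place.

**Disagreements:**
- **Frames on the rail:** they hung about 8.5° off square to the peg rail, not square as described, so I gripped to the measured angle.
- **Stile angle:** my readings ran from 8.5° to 11°. I held the frame at 10°, well within the 4.5° allowed.
- **Sideways force:** about 1 N remained on the hinge after one small correction.

I could not see the pin holes directly, so their alignment rests on the seating height and position.

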